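# Bleed the test chassis and hold its lid open for inspection

## Task

Before the chassis on the bench is inspected, bleed its supply: pull the red knob on its front all the way out, then push it fully home, with the lid still shut. Then raise the hinged lid by its blue bar to 50 degrees from shut and keep holding it there: the lid falls shut by itself, so finish while still holding it steady, with nothing else propping it. Leave the mouse, heatsink and bracket lying where they are.

Things in the scene. Friction and masses are not known exactly. Their poses are not given: they have to be found in the camera images.
- chassis: White sheet-metal electronics chassis, fixed to the bench: 260 deep (x) by 320 wide (y), 90 high. Origin at the centre of its underside on the bench; x points from its front to its back (the front faces the robot at yaw 0), y to its left seen from the front looking in, z up. The front face is at x = -130. The lid's top and blue bar and the red knob are the only parts to handle. Under the lid stand green circuit boards.
- knob_grip (a point): Centre of the red knob's grip: a cylinder 26 in diameter and 28 long lying along the chassis' x, with a 32 diameter, 4 thick flange at its outer end (20 from this point). It stands on a 10 diameter steel stem; this point is 36 in front of the chassis' front face when home (66 when pulled out), 57 above the bench, 95 to the chassis' -y side. Axes as the chassis.
- knob (a joint): Knob slide in m: 0 is fully home, 0.030 is fully out (towards the chassis' -x, out of its front). A spring detent holds it at either end: about 7 N starts it from either end, and past half-way it snaps to the other end.
- lid_bar (a point): Middle of the blue pull bar on the lid's front edge: a round bar 10 in diameter, 114 clear between its two end arms, lying along the chassis' y. It sits in the plane of the lid, 40 beyond the lid's front edge (and 40 in front of the chassis' front face when shut), 90 above the bench when shut, 50 to the chassis' +y side. Free space all round it for fingers. Turns with the lid; axes as the chassis when shut.
- lid_hinge (a point): Point on the lid's hinge line, level with the bar when the lid is shut and straight behind it: 215 from lid_bar (constant), 90 above the bench, 45 behind the chassis' centre. The hinge line runs along the chassis' y. Fixed to the chassis; axes as the chassis.
- lid (a joint): Lid angle in rad: 0 shut, grows as the front edge with the bar rises; 50 degrees is 0.873, the end stop is 1.4. The lid is an aluminium plate 175 by 320 by 4, about 0.5 kg with the bar; it swings freely and falls shut from every angle.
- mouse_center (a point): Black computer mouse, 100 by 58 by 34, loose; this point is 17 above its underside. Leave alone.
- heatsink_center (a point): Aluminium finned heatsink, 70 by 60 by 28, loose; this point is 14 above its underside. Leave alone.
- bracket_center (a point): Dark steel angle bracket, 90 by 50 with a 34 high upright at one end, loose; this point is 17 above its underside. Leave alone.

How it is judged (in metres and radians):
On the way, in this order (a step that is already met when the one before it is completed fails the run):
1. the red knob is pulled fully out while the lid is shut (value of joint knob above 0.025 m and value of joint lid below 0.1 rad), for 0.1 s.
2. the knob is pushed fully home again while the lid is shut (value of joint knob below 0.004 m and value of joint lid below 0.1 rad), for 0.2 s.
At the end, for the whole second after the job is handed in: The fingers hold the lid still (within 0.1 rad/s) at 50 degrees, give or take 6 degrees; none of the loose things props the lid; the knob is home within 4 mm; mouse, heatsink and bracket are within 20 mm of where they began (value of joint lid between 0.768 and 0.977 rad and velocity of joint lid between -0.1 and 0.1 rad/s and contact force between the fingers and lid above 0.5 N and value of joint knob below 0.004 m and contact force between lid and mouse below 0.2 N and contact force between lid and heatsink below 0.2 N and contact force between lid and bracket below 0.2 N and distance of each of mouse_center, heatsink_center, bracket_center from where it was at the start of the episode below 0.02 m); the arm keeps its last pose, push and grip.
It fails at once if the lid is raised while the knob is out (value of joint lid above 0.2 rad and value of joint knob above 0.008 m).
It fails at once if the mouse is moved (distance of mouse_center from where it was at the start of the episode above 0.02 m).
It fails at once if the heatsink is moved (distance of heatsink_center from where it was at the start of the episode above 0.02 m).
It fails at once if the bracket is moved (distance of bracket_center from where it was at the start of the episode above 0.02 m).
It also fails if it takes over 54 s, if anything falls off the work surface, if the arm or the gripper's body presses on something with over 40 N, if the wrist force passes 120 N, or if a joint passes its speed limit or range.

## Robot

A 6-joint arm with a two-finger parallel gripper is mounted at the origin on the work surface. World frame = base frame: x ahead of the robot, y to its left, z up, the work surface at z = 0. Lengths are in m, angles in degrees, forces in N, time in s.
With the tool pointing down it reaches from about 0.35 to 0.875 m from the base axis. Payload 4.2 kg.
Tool frame: the origin (TCP) lies between the finger pads; the fingertips stand 22 mm ahead of it and the grasp point (between the pads) lies 3 mm ahead of it (r.finger_overhang is the distance from the TCP to the fingertips, in m); z points along the fingers, y is the direction in which the jaws open and shut (so a half turn about z gives the same grasp; the last joint's range is limited). The gripper opens to 87 mm and grips with 3 to 60 N. Pads are 19 mm wide; open, the fingers measure 117 mm over their backs; the gripper's body (75 mm by 190 mm) begins 51 mm behind the grasp point.
Start: joints at [-55.428, 22.042, 0.453, 0, -68.411, -14.817], TCP at [0.211, -0.588, 0.245] pointing down, gripper open.
Joint ranges: [-179.83, 179.83], [-69.29, 118.12], [-61.27, 80.66], [-181.25, 117.63], [-171.15, -9.14], [-177.46, 177.46]. Speed limits (degrees/s): [159.86, 159.86, 180, 180, 180, 180].

## Interface

Orientations are given as [roll, pitch, yaw] about the fixed x, y, z axes, in that order (R = Rz(yaw) Ry(pitch) Rx(roll)).
In Python, from station import get_state, imaging, r gives the robot as it stands.
- The arm moves only by the shell command python3 -m pendant 'ROWS' [FORCE]. ROWS is JSON, a list of rows, each a list of 3 entries, a list of its own where there are three numbers: the closure, from -1 (fully open) to 1 (shut), so that 0 is half open, then the shift along the tool's x, y, z in units of 25 cm (1.0 is 25 cm), then the turn, a rotation vector about the tool's x, y, z in units of 180 degrees (1.0 is 180 degrees). A call has exactly 8 rows; each row is the pose to reach, as a shift and turn from the pose measured when the call began, along the tool's axes at that moment, turning the shorter way round; what a row does not reach only later rows make up. A row lasts 1/8 s, in which the tool goes at most 62.5 mm and 10.7 degrees, less where a joint would pass 70% of its speed; a pose out of reach is approached as far as the arm can. A call with a number of a shift or a turn outside -1 to 1 is refused whole. A call with a gripper value outside its range is refused whole. The fingers move at their own pace and stop on an object; FORCE is the grip in N (left out, the last holds). Time passes only in rows, so rows that repeat a pose let the fingers close, or fill a call up. It gives the time, the measured TCP pose, the force and the opening at its end, in the units of the state.
- get_state(): the state, without advancing time (a new reading comes with each control period).
- imaging.camera(name): name is "side" or "top"; returns a dict with "img" (420x560x3 uint8, red, green, blue), "z_map" (420x560 float32, m along the optical axis (not along the pixel's ray), 0 where there is no reading), "vertical_fov" (degrees; the focal length in pixels is half the picture's height over the tangent of half this angle, whatever the lens; pixels are square), "cx", "cy" (the principal point, pixels), "R" (3x3) and "t" (3): a world point X has camera coordinates R X + t. Camera axes: x right, y down, z forward; pixel columns grow to the right and rows downward; lengths in m; the calibration is good to about 2 mm. A picture is of the moment at which its call begins.
- r.job_done(): hands the job in, once; it reports no verdict.
The state is a dict: "time": time; "joint_positions": joint angles; "joint_velocities": joint speeds; "joint_efforts": joint torques, N m; "position": TCP position; "tcp_rot": TCP orientation; "ft_force": force on the tool from outside, world axes, zero at the start; "ft_torque": the same for the moment, N m; "finger_gap": opening from 0.0 (shut) to 1.0 (fully open).
Only numpy, scipy, OpenCV 4.12 (cv2) and the standard library are available. Lean on these libraries where they do the work, as an engineer would, in place of code of your own. Each camera call takes 0.05 s, during which the arm holds its last target.

## Working session

There is one attempt and no reset: what is moved stays moved. The work goes in short steps, Python scripts to look and compute and a shell command to move; the robot and the scene stay as the last step left them, time stands still between calls to the robot, and variables do not carry over. Pictures are saved under pics/ and viewed, and the job is handed in when it is done.

```bash
ls; mkdir -p pics; python3 - <<'E'
from station import get_state, imaging, r
import cv2,numpy as np
print(get_state(), r.finger_overhang)
for n in("side","top"):
    c=imaging.camera(n); np.savez(f"pics/{n}0.npz",**c)
    cv2.imwrite(f"pics/{n}0.png",c["img"][:,:,::-1]); print(n,c["vertical_fov"],c["cx"],c["cy"],c["R"],c["t"])
E
```

```text
pics
{'time': 0.0, 'joint_positions': array([-5.54277563e+01,  2.20911350e+01,  3.79722164e-01, -2.89607796e-02,
       -6.84101409e+01, -1.48140643e+01]), 'joint_velocities': array([ 0.06174995, -0.03592976,  0.0962023 ,  0.03934897,  0.04656393,
       -0.01340578]), 'joint_efforts': array([ 1.33864964e-03, -3.90662742e+01,  1.87406731e+01,  4.21979159e+00,
        1.08957817e-02, -1.83822272e-04]), 'position': array([ 0.21109081, -0.5876885 ,  0.24345529]), 'tcp_rot': array([ 1.79875605e+02, -5.06791449e-03, -1.60252500e+02]), 'ft_force': array([0.93366442, 0.08426162, 0.27589477]), 'ft_torque': array([ 0.04559795,  0.04432219, -0.0066939 ]), 'finger_gap': 0.9988013221668229} 0.022
side 50.06547179032998 276.6480075859766 206.53945047977638 [[-0.79162716 -0.61098209  0.00522745]
 [-0.45037764  0.57771357 -0.68074005]
 [ 0.41290001 -0.54124664 -0.73250642]] [0.49535344 0.28758477 0.84550142]
top 57.054918206629544 283.21623937192237 202.32310529710938 [[ 0.00714613 -0.99996914  0.00326505]
 [-0.98649006 -0.00758413 -0.16364545]
 [ 0.16366516 -0.00205151 -0.98651381]] [0.03196694 0.57239651 0.9486258 ]
```

View pics/side0.png

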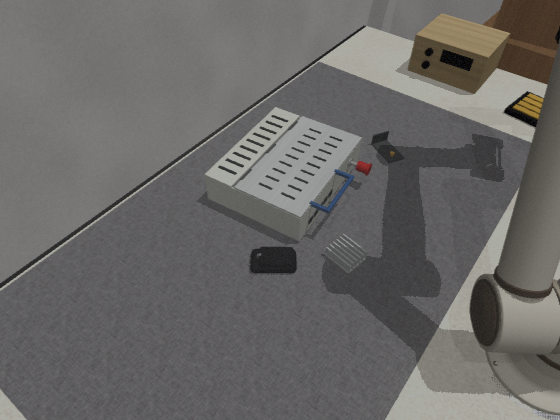

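View pics/top0.png

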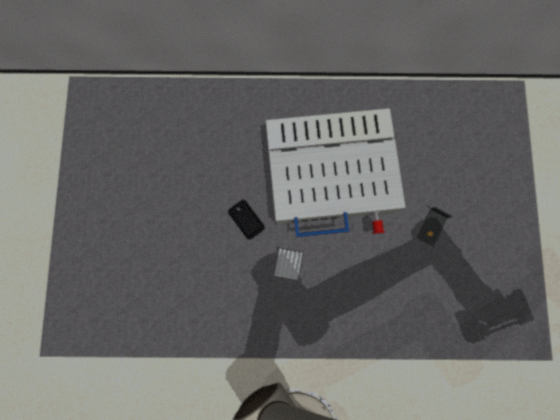

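The side view shows the knob at about (363,168), the bar at (333,193), the mouse at (274,260), the heatsink at (345,253) and the bracket at (388,148). In the top view the knob is at (378,226), the bar at (322,233), the heatsink at (289,264) and the bracket at (433,226).

```bash
cat > h.py <<'E'
import numpy as np,cv2
def cloud(c):
    f=210/np.tan(np.radians(float(c["vertical_fov"]))/2)
    v,u=np.mgrid[:420,:560]; z=c["z_map"]
    P=np.stack([(u-c["cx"])/f*z,(v-c["cy"])/f*z,z],-1)
    return (P-c["t"])@c["R"], z>0
def project(c,X):
    f=210/np.tan(np.radians(float(c["vertical_fov"]))/2)
    p=np.asarray(X)@c["R"].T+c["t"]; return p[...,:2]/p[...,2:]*f+[c["cx"],c["cy"]]
def masks(c):
    h=cv2.cvtColor(c["img"],cv2.COLOR_RGB2HSV); H,S,V=h[...,0].astype(int),h[...,1],h[...,2]
    return dict(red=((H<6)|(H>174))&(S>170)&(V>70), blue=(H>100)&(H<125)&(S>130)&(V>50))
E
python3 - <<'E'
from h import *
for n in("side","top"):
    c=dict(np.load(f"pics/{n}0.npz")); X,ok=cloud(c)
    for k,m in masks(c).items():
        m=m&ok; p=X[m]
        if k=="red": p=p[p[:,2]<0.12]
        p=p[p[:,2]>0.02] 
        print(n,k,len(p),p.mean(0).round(4),p.min(0).round(3),p.max(0).round(3))
        if k=="blue":
            q=p[abs(p[:,2]-.09)<.02]; r_=cv2.minAreaRect((q[:,:2]*1000).astype(np.float32)); print(r_, cv2.boxPoints(r_).round(1).tolist())
    # chassis top
    w=ok&(abs(X[...,2]-.092)<.008)&(c["img"].min(-1)>90)&(X[...,0]>.3)&(X[...,0]<.95)
    q=(X[w][:,:2]*1000).astype(np.float32); r_=cv2.minAreaRect(q); print(n,"top",r_,cv2.boxPoints(r_).round(1).tolist(),np.median(X[w][:,2]))
    # other objects height
    if n=="top":
      for nm,(u0,v0,u1,v1) in dict(mouse=(222,195,270,245),heat=(268,242,310,285),br=(412,200,458,250)).items():
        s=X[v0:v1,u0:u1].reshape(-1,3); s=s[(s[:,2]>.006)&(s[:,2]<.06)]; print(nm,s.mean(0).round(3),s.min(0).round(3),s.max(0).round(3))
E
```

```text
side red 59 [ 0.5076 -0.1985  0.0659] [ 0.493 -0.214  0.054] [ 0.523 -0.19   0.073]
side blue 127 [ 0.4963 -0.0597  0.0941] [ 0.482 -0.125  0.089] [0.54  0.007 0.097]
((509.53826904296875, -58.65406799316406), (43.82527542114258, 128.41868591308594), 7.835860252380371) [[479.1000061035156, 2.0], [496.6000061035156, -125.30000305175781], [540.0, -119.30000305175781], [522.5, 7.900000095367432]]
side top ((696.7373046875, -355.00177001953125), (262.46185302734375, 858.5909423828125), 6.267267227172852) [[519.4000244140625, 57.400001525878906], [613.2000122070312, -796.0999755859375], [874.0, -767.4000244140625], [780.2999877929688, 86.0999984741211]] 0.09128439088598322
top red 112 [ 0.5092 -0.2004  0.0662] [ 0.495 -0.212  0.055] [ 0.523 -0.19   0.074]
top blue 243 [ 0.5    -0.0588  0.0931] [ 0.484 -0.122  0.086] [0.539 0.007 0.098]
((510.52752685546875, -56.755157470703125), (43.9734001159668, 128.36679077148438), 6.195326805114746) [[481.70001220703125, 4.699999809265137], [495.6000061035156, -122.9000015258789], [539.2999877929688, -118.19999694824219], [525.5, 9.399999618530273]]
top top ((666.6377563476562, -91.36622619628906), (260.9604797363281, 321.0651550292969), 6.185925006866455) [[519.5999755859375, 54.20000076293945], [554.2000122070312, -265.0], [813.7000122070312, -236.89999389648438], [779.0999755859375, 82.30000305175781]] 0.09027857567444358
mouse [0.53  0.133 0.027] [0.479 0.086 0.007] [0.587 0.182 0.039]
heat [0.415 0.022 0.02 ] [ 0.378 -0.011  0.006] [0.454 0.056 0.031]
br [ 0.54  -0.375  0.02 ] [ 0.473 -0.403  0.006] [ 0.567 -0.321  0.037]
```

```bash
cat >> h.py <<'E'
from scipy.spatial.transform import Rotation as Ro
C=np.array([.6666,-.0914,0]); YAW=np.radians(6.19)
ex=np.array([np.cos(YAW),np.sin(YAW),0]); ey=np.array([-np.sin(YAW),np.cos(YAW),0]); ez=np.array([0,0,1.])
def W(x,y,z): return C+ex*x+ey*y+ez*z
KN=lambda out=0,z=.063: W(-.166-out,-.095,z)
RK=np.stack([-ex,ey,-ez],1)
def RB(t): # jaws in chassis xz plane, approach tilted forward by t deg
    t=np.radians(t); d=np.sin(t)*ex-np.cos(t)*ez; j=np.cos(t)*ex+np.sin(t)*ez
    return np.stack([np.cross(j,d),j,d],1)
def bar(a): 
    a=np.radians(a); return W(.045-.215*np.cos(a),.05,.09+.215*np.sin(a))
def go(p,R):
    from station import get_state
    s=get_state(); Rc=Ro.from_euler("xyz",s["tcp_rot"],degrees=True)
    print("t",round(s["time"],2),"pos",s["position"].round(4),"rpy",s["tcp_rot"].round(1),"q",s["joint_positions"].round(0),"F",s["ft_force"].round(1),"gap",round(s["finger_gap"],3))
    print("shift",(Rc.inv().apply(p-s["position"])/.25).round(4),"turn",((Rc.inv()*Ro.from_matrix(R)).as_rotvec()/np.pi).round(4))
E
python3 -c "
from h import *
go(KN(0,.16),RK)"
```

```text
t 0.1 pos [ 0.2111 -0.5877  0.2436] rpy [ 179.9   -0.  -160.3] q [-55.  22.   0.  -0. -68. -15.] F [-0.5  0.5 -0.5] gap 1.0
shift [-1.651   1.0387  0.3362] turn [ 0.0006 -0.0001  0.0753]
```

```bash
python3 -m pendant '[[-1,[-0.1,0.06,0],[0,0,0]],[-1,[-0.22,0.13,0],[0,0,0.01]],[-1,[-0.35,0.22,0],[0,0,0.02]],[-1,[-0.48,0.3,0],[0,0,0.03]],[-1,[-0.6,0.37,0],[0,0,0.04]],[-1,[-0.72,0.45,0],[0,0,0.05]],[-1,[-0.83,0.52,0],[0,0,0.06]],[-1,[-0.93,0.58,0],[0,0,0.075]]]'; python3 -c "
from h import *
go(KN(0,.16),RK)"
```

```text
time: 1.1
position: [0.3813, -0.3715, 0.2434]
tcp_rot: [179.9, -0.1, -173.8]
ft_force: [0.6, 0.5, 0.4]
finger_gap: 0.997
t 1.1 pos [ 0.3813 -0.3715  0.2434] rpy [ 1.799e+02 -1.000e-01 -1.738e+02] q [-27.  13. -12.  -0. -64. -57.] F [0.6 0.5 0.4] gap 0.997
shift [-0.5916  0.61    0.3347] turn [ 0.0008 -0.0004 -0.0001]
```

```bash
python3 -m pendant '[[-1,[-0.08,0.08,0.03],[0,0,0]],[-1,[-0.18,0.19,0.08],[0,0,0]],[-1,[-0.3,0.31,0.14],[0,0,0]],[-1,[-0.42,0.43,0.2],[0,0,0]],[-1,[-0.53,0.54,0.27],[0,0,0]],[-1,[-0.592,0.61,0.33],[0,0,0]],[-1,[-0.592,0.61,0.335],[0,0,0]],[-1,[-0.592,0.61,0.335],[0,0,0]]]'; python3 -c "
from h import *
go(KN(0,.063),RK)"
```

```text
time: 2.1
position: [0.5116, -0.204, 0.1599]
tcp_rot: [179.9, -0.1, -173.8]
ft_force: [-0.2, 0.0, -0.5]
finger_gap: 0.999
t 2.1 pos [ 0.5116 -0.204   0.1599] rpy [ 1.799e+02 -1.000e-01 -1.738e+02] q [ -5.  19. -17.  -0. -54. -79.] F [-0.2  0.  -0.5] gap 0.999
shift [-0.0015  0.      0.3877] turn [ 0.0008 -0.0005 -0.    ]
```

```bash
python3 - <<'E'
from h import *
from station import imaging
for n in("side","top"):
    c=imaging.camera(n); cv2.imwrite(f"pics/{n}1.png",cv2.resize(c["img"][60:340,140:540,::-1],None,fx=2,fy=2))
    X,ok=cloud(c); m=masks(c)["red"]&ok; p=X[m]; p=p[p[:,2]<.12]
    print(n,len(p),((p-C)@np.stack([ex,ey,ez],1)).mean(0).round(4), project(c,KN(0,.057)))
E
```

```text
side 77 [-0.1704 -0.0884  0.066 ] [362.5480862 166.8076999]
top 34 [-0.1628 -0.0956  0.0675] [377.98100137 225.94698634]
```

View pics/side1.png

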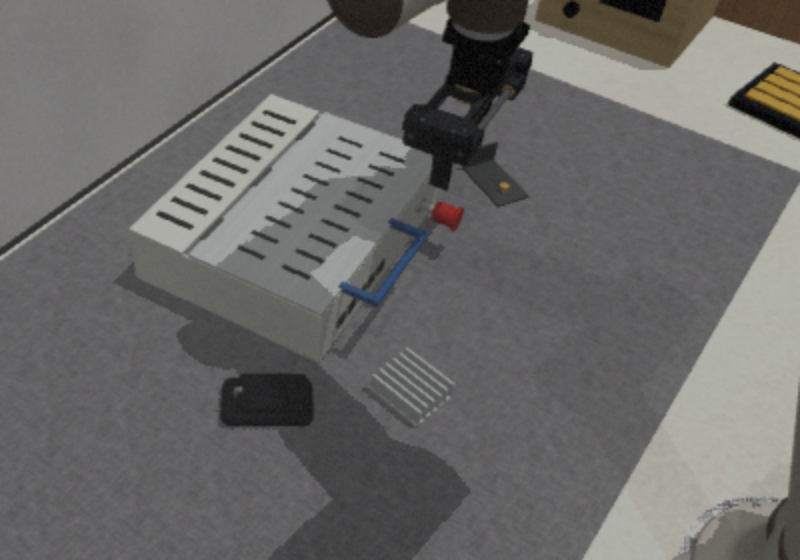

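View pics/top1.png

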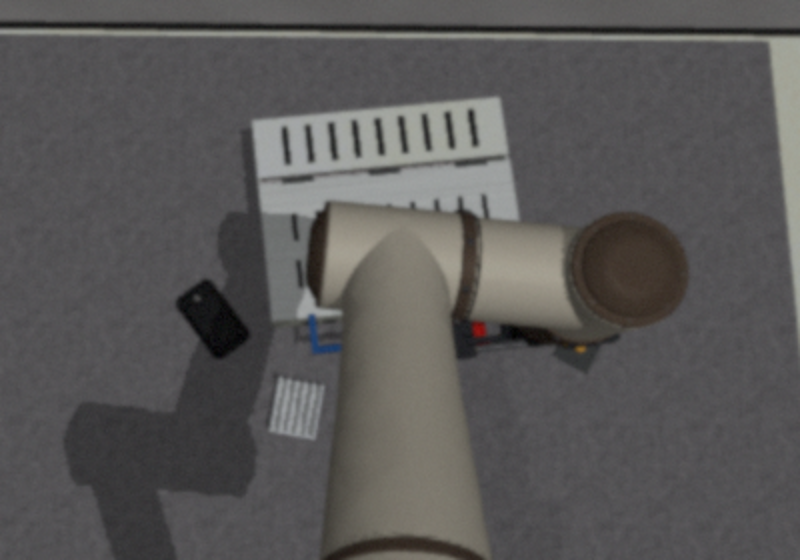

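The side view shows the gripper above the knob, which is at crop (447,216). In the top view the knob, at crop (478,328), lies in line with the jaws. I'll descend now.

```bash
python3 -m pendant '[[-1,[0,0,0.06],[0,0,0]],[-1,[0,0,0.14],[0,0,0]],[-1,[0,0,0.22],[0,0,0]],[-1,[0,0,0.29],[0,0,0]],[-1,[0,0,0.34],[0,0,0]],[-1,[0,0,0.37],[0,0,0]],[-1,[0,0,0.388],[0,0,0]],[-1,[0,0,0.388],[0,0,0]]]' 40 && python3 -m pendant '[[0,[0,0,0],[0,0,0]],[1,[0,0,0],[0,0,0]],[1,[0,0,0],[0,0,0]],[1,[0,0,0],[0,0,0]],[1,[0,0,0],[0,0,0]],[1,[0,0,0],[0,0,0]],[1,[0,0,0],[0,0,0]],[1,[0,0,0],[0,0,0]]]' 40;  python3 -c "
from h import *
go(KN(0.03,.063),RK)"
```

```text
time: 3.2
position: [0.5117, -0.2043, 0.0635]
tcp_rot: [179.9, -0.0, -173.9]
ft_force: [-0.6, 0.0, 0.6]
finger_gap: 0.998
time: 4.2
position: [0.5116, -0.2035, 0.0634]
tcp_rot: [179.8, -0.0, -173.9]
ft_force: [-0.7, 4.9, 1.5]
finger_gap: 0.286
t 4.2 pos [ 0.5116 -0.2035  0.0634] rpy [ 179.8   -0.  -173.9] q [ -5.  26. -23.  -0. -41. -79.] F [-0.7  4.9  1.5] gap 0.286
shift [ 0.1192 -0.0014  0.0017] turn [ 0.001  -0.0002 -0.0005]
```

```bash
python3 -m pendant '[[1,[0.02,0,0],[0,0,0]],[1,[0.04,0,0],[0,0,0]],[1,[0.06,0,0],[0,0,0]],[1,[0.08,0,0],[0,0,0]],[1,[0.1,0,0],[0,0,0]],[1,[0.12,0,0],[0,0,0]],[1,[0.124,0,0],[0,0,0]],[1,[0.124,0,0],[0,0,0]]]' 40
python3 - <<'E'
from h import *
from station import imaging
go(KN(0,.063),RK)
c=imaging.camera("side"); cv2.imwrite(f"pics/side2.png",cv2.resize(c["img"][100:300,240:500,::-1],None,fx=3,fy=3))
E
```

```text
time: 5.2
position: [0.4816, -0.2068, 0.0635]
tcp_rot: [179.8, 0.1, -173.9]
ft_force: [3.4, 2.3, -2.7]
finger_gap: 0.287
t 5.2 pos [ 0.4816 -0.2068  0.0635] rpy [ 1.798e+02  1.000e-01 -1.739e+02] q [ -6.  24. -26.  -0. -39. -78.] F [ 3.4  2.3 -2.7] gap 0.287
shift [-0.1213 -0.0009  0.0022] turn [ 0.0009  0.0004 -0.0005]
```

View pics/side2.png

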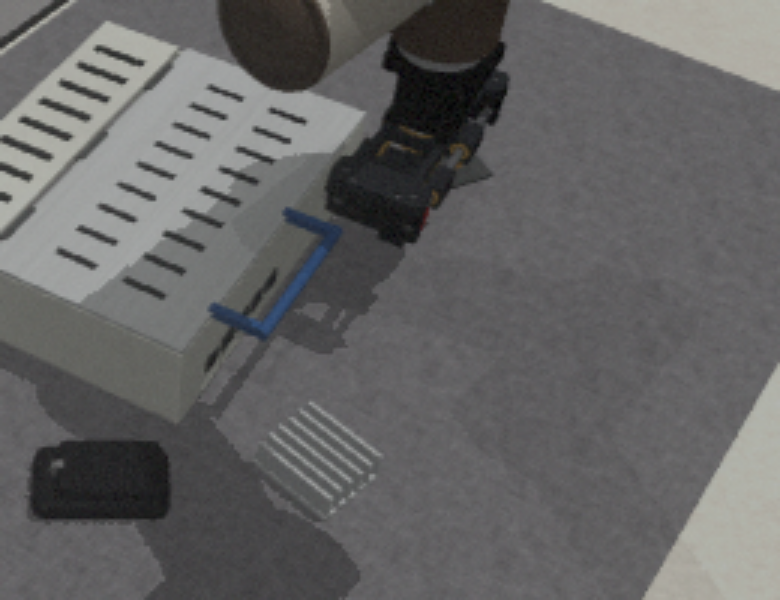

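```bash
python3 - <<'E'
from h import *
from station import imaging
for n in("side","top"):
    c=imaging.camera(n); X,ok=cloud(c); m=masks(c)["red"]&ok; p=X[m]; p=p[(p[:,2]<.12)&(p[:,2]>.03)]
    if len(p): q=(p-C)@np.stack([ex,ey,ez],1); print(n,len(p),q.mean(0).round(4),q.min(0).round(4),q.max(0).round(4))
E
python3 - <<'E'
from h import *
from station import imaging
c=imaging.camera("side"); X,ok=cloud(c); im=c["img"].astype(int)
m=(im[...,0]>im[...,1]+40)&(im[...,0]>im[...,2]+40)
m[:150]=0;m[190:]=0;m[:,:340]=0;m[:,420:]=0
for v,u in np.argwhere(m): print(u,v,im[v,u],((X[v,u]-C)@np.stack([ex,ey,ez],1)).round(3))
print([project(c,W(-.166-.022-o,-.095,.057)).round(1) for o in(0,.03)])
E
```

```text
[array([370.7, 169.9]), array([382. , 174.3])]
```

The red flange edge at crop (425,215), about pixel (382,172), matches the projection for fully out, (382,174). Next I push the knob home.

```bash
python3 -m pendant '[[1,[-0.02,0,0],[0,0,0]],[1,[-0.04,0,0],[0,0,0]],[1,[-0.06,0,0],[0,0,0]],[1,[-0.08,0,0],[0,0,0]],[1,[-0.1,0,0],[0,0,0]],[1,[-0.12,0,0],[0,0,0]],[1,[-0.125,0,0],[0,0,0]],[1,[-0.125,0,0],[0,0,0]]]' 40 && python3 -m pendant '[[1,[0,0,0],[0,0,0]],[0.2,[0,0,0],[0,0,0]],[-0.4,[0,0,0],[0,0,0]],[-0.7,[0,0,0],[0,0,0]],[-0.7,[0,0,0],[0,0,0]],[-0.7,[0,0,-0.1],[0,0,0]],[-0.7,[0,0,-0.25],[0,0,0]],[-0.7,[0,0,-0.4],[0,0,0]]]'
python3 - <<'E'
from h import *
from station import imaging
c=imaging.camera("side"); X,ok=cloud(c); m=masks(c)["red"]&ok; p=X[m]; p=p[(p[:,2]<.12)&(p[:,2]>.03)]
q=(p-C)@np.stack([ex,ey,ez],1); print(len(p),q.mean(0).round(4),q.min(0).round(4),q.max(0).round(4))
go(bar(0)+[0,0,.1],RB(0)); go(bar(0)+[0,0,.1],RB(10))
cv2.imwrite(f"pics/side3.png",cv2.resize(c["img"][60:340,140:540,::-1],None,fx=2,fy=2))
E
```

```text
time: 6.4
position: [0.5116, -0.2034, 0.0634]
tcp_rot: [179.8, -0.1, -173.9]
ft_force: [-3.7, 1.5, 2.8]
finger_gap: 0.287
time: 7.4
position: [0.5117, -0.2038, 0.1643]
tcp_rot: [179.8, -0.1, -173.9]
ft_force: [1.8, 0.3, -0.8]
finger_gap: 0.843
73 [-0.1715 -0.0894  0.0656] [-0.1832 -0.1036  0.0443] [-0.1545 -0.0789  0.0737]
t 7.45 pos [ 0.5148 -0.2047  0.1701] rpy [-180.     0.5 -173.8] q [ -5.  19. -16.  -0. -55. -79.] F [0.9 0.3 4. ] gap 0.846
shift [ 0.0267  0.5851 -0.0803] turn [0.0018 0.0022 0.5   ]
t 7.45 pos [ 0.5148 -0.2047  0.1701] rpy [-180.     0.5 -173.8] q [ -5.  19. -16.  -0. -55. -79.] F [0.9 0.3 4. ] gap 0.846
shift [ 0.0267  0.5851 -0.0803] turn [-0.0418 -0.0414  0.4988]
```

View pics/side3.png

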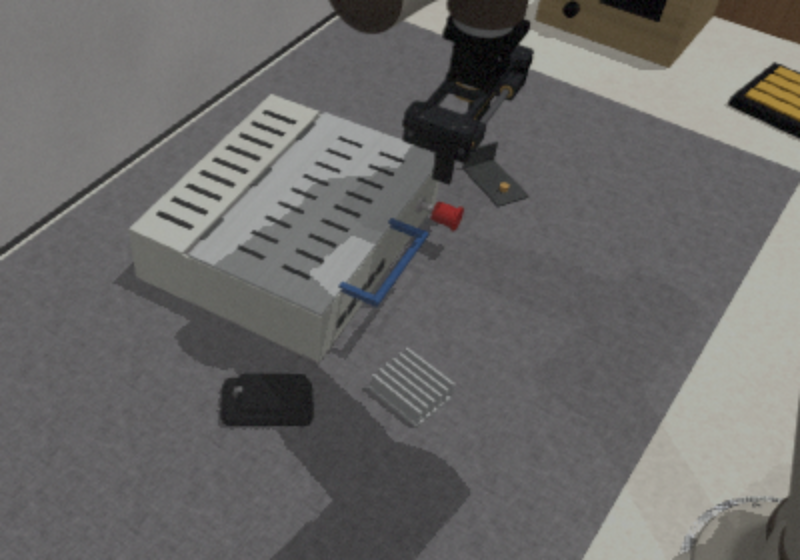

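```bash
cat >> h.py <<'E'
def RB2(t):
    R=RB(t); return np.stack([-R[:,0],-R[:,1],R[:,2]],1)
def gb(a,t,off=0): # TCP pose so that grasp point (3mm ahead) is at bar; off = back off along tool z
    R=RB2(t); return bar(a)-R[:,2]*(.003+off),R
E
python3 -c "
from h import *
go(*gb(0,15,.09))"
```

```text
t 7.45 pos [ 0.5148 -0.2047  0.1701] rpy [-180.     0.5 -173.8] q [ -5.  19. -16.  -0. -55. -79.] F [0.9 0.3 4. ] gap 0.846
shift [ 0.1233  0.5851 -0.0404] turn [ 0.0632 -0.0636 -0.497 ]
```

```bash
python3 -m pendant '[[0.3,[0.01,0.05,-0.02],[0.005,-0.005,-0.04]],[0.3,[0.02,0.12,-0.04],[0.012,-0.012,-0.09]],[0.3,[0.04,0.2,-0.06],[0.018,-0.018,-0.14]],[0.3,[0.06,0.28,-0.06],[0.024,-0.024,-0.19]],[0.3,[0.07,0.36,-0.06],[0.031,-0.031,-0.24]],[0.3,[0.09,0.44,-0.06],[0.037,-0.037,-0.29]],[0.3,[0.1,0.52,-0.05],[0.043,-0.043,-0.34]],[0.3,[0.12,0.58,-0.04],[0.05,-0.05,-0.39]]]'; python3 -c "
from h import *
go(*gb(0,15,.09))"
```

```text
time: 8.45
position: [0.4692, -0.063, 0.1798]
tcp_rot: [-167.7, 2.1, -102.8]
ft_force: [-0.7, -0.3, -0.4]
finger_gap: 0.35
t 8.45 pos [ 0.4692 -0.063   0.1798] rpy [-167.7    2.1 -102.8] q [ 14.   5. -36.   6. -37. -32.] F [-0.7 -0.3 -0.4] gap 0.35
shift [-0.0007  0.0039 -0.0009] turn [ 0.0128 -0.0136 -0.1051]
```

```bash
python3 -m pendant '[[0.3,[0,0.004,0],[0.004,-0.004,-0.03]],[0.3,[0,0.004,0],[0.009,-0.009,-0.07]],[0.3,[0,0.004,0],[0.0128,-0.0136,-0.1051]],[0.3,[0,0.004,0],[0.0128,-0.0136,-0.1051]],[0.3,[0,0.004,0],[0.0128,-0.0136,-0.1051]],[0.3,[0,0.004,0],[0.0128,-0.0136,-0.1051]],[0.3,[0,0.004,0],[0.0128,-0.0136,-0.1051]],[0.3,[0,0.004,0],[0.0128,-0.0136,-0.1051]]]'; python3 - <<'E'
from h import *
go(*gb(0,15,0))
from station import imaging
for n in("side","top"):
    c=imaging.camera(n); cv2.imwrite(f"pics/{n}4.png",cv2.resize(c["img"][60:340,140:540,::-1],None,fx=2,fy=2))
    X,ok=cloud(c); m=masks(c)["blue"]&ok; q=(X[m]-C)@np.stack([ex,ey,ez],1); q=q[(q[:,0]<-.16)&(q[:,2]>.05)]; print(n,len(q),q.mean(0).round(4),q.min(0).round(3),q.max(0).round(3))
E
```

```text
time: 9.45
position: [0.4683, -0.0627, 0.1796]
tcp_rot: [-165.0, 0.0, -83.8]
ft_force: [0.7, -0.6, -0.9]
finger_gap: 0.353
t 9.45 pos [ 0.4683 -0.0627  0.1796] rpy [-165.     0.   -83.8] q [ 13.   4. -36.   3. -34. -10.] F [ 0.7 -0.6 -0.9] gap 0.353
shift [-5.00e-04 -1.00e-04  3.59e-01] turn [-0.      0.     -0.0001]
side 74 [-0.1702  0.0218  0.0937] [-0.174 -0.015  0.089] [-0.161  0.113  0.097]
top 52 [-0.1689  0.0975  0.0933] [-0.173  0.076  0.087] [-0.161  0.115  0.098]
```

View pics/side4.png

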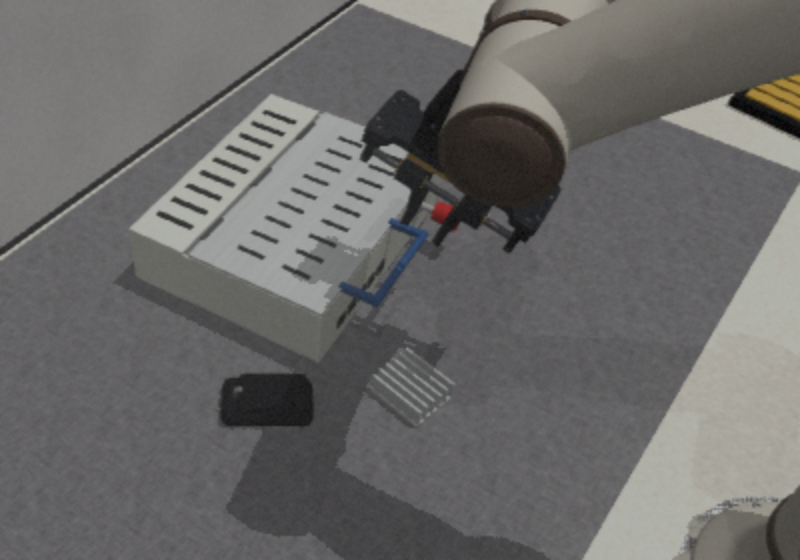

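The jaws straddle the bar line in the side view, with the fingers at about crop (415,200) and (440,235). The measured bar is at chassis x = -0.170 and z = 0.09, which agrees with what was given. Next I descend along the tool.

```bash
python3 -m pendant '[[0.3,[0,0,0.05],[0,0,0]],[0.3,[0,0,0.12],[0,0,0]],[0.3,[0,0,0.19],[0,0,0]],[0.3,[0,0,0.25],[0,0,0]],[0.3,[0,0,0.31],[0,0,0]],[0.3,[0,0,0.345],[0,0,0]],[0.3,[0,0,0.359],[0,0,0]],[0.3,[0,0,0.359],[0,0,0]]]' 40 ; python3 - <<'E'
from h import *
go(*gb(0,15,0))
from station import imaging
c=imaging.camera("side"); cv2.imwrite(f"pics/side5.png",cv2.resize(c["img"][100:300,240:500,::-1],None,fx=3,fy=3))
E
```

```text
time: 10.55
position: [0.4914, -0.0603, 0.0928]
tcp_rot: [-165.0, 0.0, -83.8]
ft_force: [0.4, -0.5, -0.1]
finger_gap: 0.35
t 10.55 pos [ 0.4914 -0.0603  0.0928] rpy [-165.     0.   -83.8] q [ 13.  15. -41.   5. -20. -11.] F [ 0.4 -0.5 -0.1] gap 0.35
shift [-0.0007 -0.0003 -0.0004] turn [ 0.  0. -0.]
```

View pics/side5.png

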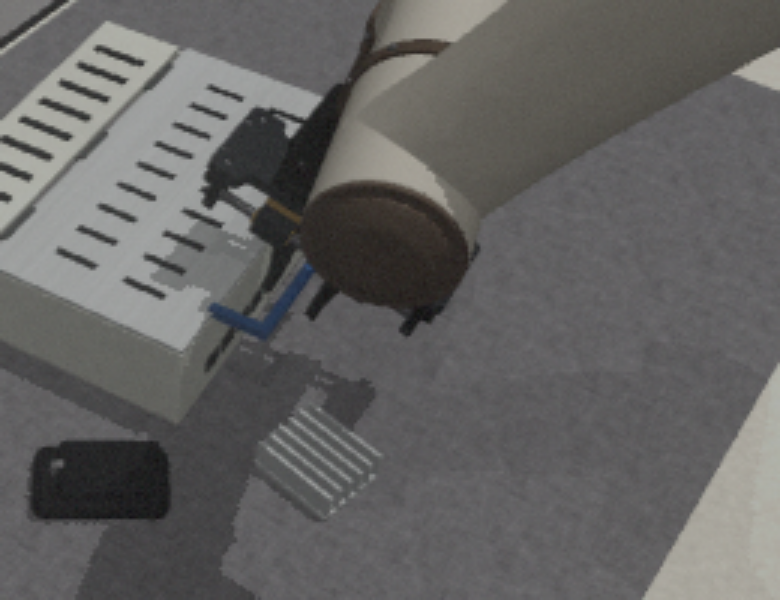

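The fingers straddle the blue bar, one behind at crop (275,265) and one in front at (318,300). Now I close and plan the lift arc.

```bash
python3 -m pendant '[[0.6,[0,0,0],[0,0,0]],[1,[0,0,0],[0,0,0]],[1,[0,0,0],[0,0,0]],[1,[0,0,0],[0,0,0]],[1,[0,0,0],[0,0,0]],[1,[0,0,0],[0,0,0]],[1,[0,0,0],[0,0,0]],[1,[0,0,0],[0,0,0]]]' 40; python3 - <<'E'
from h import *
for a in range(2,19,2): go(*gb(a,15-a,0))
E
```

```text
time: 11.6
position: [0.4918, -0.0602, 0.0934]
tcp_rot: [-164.9, 0.0, -83.8]
ft_force: [-2.4, 0.7, 5.1]
finger_gap: 0.102
t 11.6 pos [ 0.4918 -0.0602  0.0934] rpy [-164.9    0.   -83.8] q [ 13.  15. -41.   5. -20. -11.] F [-2.4  0.7  5.1] gap 0.102
shift [-0.0004 -0.0069 -0.0273] turn [-0.0115  0.      0.    ]
t 11.6 pos [ 0.4918 -0.0602  0.0934] rpy [-164.9    0.   -83.8] q [ 13.  15. -41.   5. -20. -11.] F [-2.4  0.7  5.1] gap 0.102
shift [-0.0004 -0.0166 -0.0558] turn [-0.0226  0.      0.    ]
t 11.6 pos [ 0.4918 -0.0602  0.0934] rpy [-164.9    0.   -83.8] q [ 13.  15. -41.   5. -20. -11.] F [-2.4  0.7  5.1] gap 0.102
shift [-0.0005 -0.0274 -0.0839] turn [-0.0337  0.      0.    ]
t 11.6 pos [ 0.4918 -0.0602  0.0934] rpy [-164.9    0.   -83.8] q [ 13.  15. -41.   5. -20. -11.] F [-2.4  0.7  5.1] gap 0.102
shift [-0.0005 -0.0391 -0.1117] turn [-0.0448  0.      0.    ]
t 11.6 pos [ 0.4918 -0.0602  0.0934] rpy [-164.9    0.   -83.8] q [ 13.  15. -41.   5. -20. -11.] F [-2.4  0.7  5.1] gap 0.102
shift [-0.0005 -0.0517 -0.139 ] turn [-0.056  0.     0.   ]
t 11.6 pos [ 0.4918 -0.0602  0.0934] rpy [-164.9    0.   -83.8] q [ 13.  15. -41.   5. -20. -11.] F [-2.4  0.7  5.1] gap 0.102
shift [-0.0005 -0.0653 -0.1659] turn [-0.0671  0.      0.    ]
t 11.6 pos [ 0.4918 -0.0602  0.0934] rpy [-164.9    0.   -83.8] q [ 13.  15. -41.   5. -20. -11.] F [-2.4  0.7  5.1] gap 0.102
shift [-0.0005 -0.0799 -0.1923] turn [-0.0782  0.      0.    ]
t 11.6 pos [ 0.4918 -0.0602  0.0934] rpy [-164.9    0.   -83.8] q [ 13.  15. -41.   5. -20. -11.] F [-2.4  0.7  5.1] gap 0.102
shift [-0.0005 -0.0953 -0.2182] turn [-0.0893  0.      0.    ]
t 11.6 pos [ 0.4918 -0.0602  0.0934] rpy [-164.9    0.   -83.8] q [ 13.  15. -41.   5. -20. -11.] F [-2.4  0.7  5.1] gap 0.102
shift [-0.0005 -0.1116 -0.2435] turn [-0.1004  0.      0.    ]
```

```bash
python3 -m pendant '[[1,[0,-0.007,-0.027],[-0.011,0,0]],[1,[0,-0.017,-0.056],[-0.022,0,0]],[1,[0,-0.027,-0.084],[-0.033,0,0]],[1,[0,-0.039,-0.112],[-0.044,0,0]],[1,[0,-0.052,-0.139],[-0.056,0,0]],[1,[0,-0.065,-0.166],[-0.067,0,0]],[1,[0,-0.08,-0.192],[-0.078,0,0]],[1,[0,-0.095,-0.218],[-0.089,0,0]]]' 40; python3 - <<'E'
from h import *
print(gb(16,-1)[0])
for a in range(18,33,2): go(*gb(a,15-a,0))
E
```

```text
time: 12.6
position: [0.5006, -0.0592, 0.1514]
tcp_rot: [179.0, 0.0, -83.8]
ft_force: [1.4, -0.6, -2.8]
finger_gap: 0.1
[ 0.50053207 -0.0591182   0.15226157]
t 12.6 pos [ 0.5006 -0.0592  0.1514] rpy [179.    0.  -83.8] q [ 12.  16. -23.  -0. -52.  -5.] F [ 1.4 -0.6 -2.8] gap 0.1
shift [-0.0004 -0.0085 -0.0321] turn [-0.0109  0.0001 -0.0001]
t 12.6 pos [ 0.5006 -0.0592  0.1514] rpy [179.    0.  -83.8] q [ 12.  16. -23.  -0. -52.  -5.] F [ 1.4 -0.6 -2.8] gap 0.1
shift [-0.0004 -0.0182 -0.0607] turn [-0.022   0.0001 -0.0001]
t 12.6 pos [ 0.5006 -0.0592  0.1514] rpy [179.    0.  -83.8] q [ 12.  16. -23.  -0. -52.  -5.] F [ 1.4 -0.6 -2.8] gap 0.1
shift [-0.0004 -0.0288 -0.0888] turn [-0.0331  0.0001 -0.0001]
t 12.6 pos [ 0.5006 -0.0592  0.1514] rpy [179.    0.  -83.8] q [ 12.  16. -23.  -0. -52.  -5.] F [ 1.4 -0.6 -2.8] gap 0.1
shift [-0.0004 -0.0405 -0.1166] turn [-0.0442  0.0001 -0.0001]
t 12.6 pos [ 0.5006 -0.0592  0.1514] rpy [179.    0.  -83.8] q [ 12.  16. -23.  -0. -52.  -5.] F [ 1.4 -0.6 -2.8] gap 0.1
shift [-0.0004 -0.0531 -0.144 ] turn [-0.0553  0.0001 -0.    ]
t 12.6 pos [ 0.5006 -0.0592  0.1514] rpy [179.    0.  -83.8] q [ 12.  16. -23.  -0. -52.  -5.] F [ 1.4 -0.6 -2.8] gap 0.1
shift [-0.0004 -0.0666 -0.1709] turn [-0.0665  0.0001 -0.    ]
t 12.6 pos [ 0.5006 -0.0592  0.1514] rpy [179.    0.  -83.8] q [ 12.  16. -23.  -0. -52.  -5.] F [ 1.4 -0.6 -2.8] gap 0.1
shift [-0.0004 -0.0811 -0.1973] turn [-0.0776  0.0001 -0.    ]
t 12.6 pos [ 0.5006 -0.0592  0.1514] rpy [179.    0.  -83.8] q [ 12.  16. -23.  -0. -52.  -5.] F [ 1.4 -0.6 -2.8] gap 0.1
shift [-0.0004 -0.0965 -0.2232] turn [-0.0887  0.0001 -0.    ]
```

```bash
python3 -m pendant '[[1,[0,-0.008,-0.031],[-0.011,0,0]],[1,[0,-0.018,-0.06],[-0.022,0,0]],[1,[0,-0.029,-0.088],[-0.033,0,0]],[1,[0,-0.04,-0.116],[-0.044,0,0]],[1,[0,-0.053,-0.143],[-0.055,0,0]],[1,[0,-0.067,-0.17],[-0.066,0,0]],[1,[0,-0.081,-0.197],[-0.078,0,0]],[1,[0,-0.096,-0.223],[-0.089,0,0]]]' 40; python3 - <<'E'
from h import *
print(gb(32,-17)[0])
for a in [34,36,38,40,42,44,46,48,50]: go(*gb(a,15-a,0))
E
```

```text
time: 13.6
position: [0.525, -0.0565, 0.2055]
tcp_rot: [162.7, 0.0, -83.8]
ft_force: [-0.1, -0.2, -1.3]
finger_gap: 0.101
[ 0.52555103 -0.05640469  0.20680156]
t 13.6 pos [ 0.525  -0.0565  0.2055] rpy [162.7   0.  -83.8] q [ 11.  23.  -5.  -1. -79.  -4.] F [-0.1 -0.2 -1.3] gap 0.101
shift [-0.0002 -0.0093 -0.0346] turn [-0.0096  0.0003 -0.0001]
t 13.6 pos [ 0.525  -0.0565  0.2055] rpy [162.7   0.  -83.8] q [ 11.  23.  -5.  -1. -79.  -4.] F [-0.1 -0.2 -1.3] gap 0.101
shift [-0.0002 -0.0188 -0.0631] turn [-0.0207  0.0003 -0.0001]
t 13.6 pos [ 0.525  -0.0565  0.2055] rpy [162.7   0.  -83.8] q [ 11.  23.  -5.  -1. -79.  -4.] F [-0.1 -0.2 -1.3] gap 0.101
shift [-0.0003 -0.0294 -0.0914] turn [-0.0319  0.0003 -0.0001]
t 13.6 pos [ 0.525  -0.0565  0.2055] rpy [162.7   0.  -83.8] q [ 11.  23.  -5.  -1. -79.  -4.] F [-0.1 -0.2 -1.3] gap 0.101
shift [-0.0003 -0.0409 -0.1192] turn [-0.043   0.0003 -0.0001]
t 13.6 pos [ 0.525  -0.0565  0.2055] rpy [162.7   0.  -83.8] q [ 11.  23.  -5.  -1. -79.  -4.] F [-0.1 -0.2 -1.3] gap 0.101
shift [-0.0003 -0.0534 -0.1466] turn [-0.0541  0.0003 -0.0001]
t 13.6 pos [ 0.525  -0.0565  0.2055] rpy [162.7   0.  -83.8] q [ 11.  23.  -5.  -1. -79.  -4.] F [-0.1 -0.2 -1.3] gap 0.101
shift [-0.0003 -0.0669 -0.1736] turn [-0.0652  0.0003 -0.0001]
t 13.6 pos [ 0.525  -0.0565  0.2055] rpy [162.7   0.  -83.8] q [ 11.  23.  -5.  -1. -79.  -4.] F [-0.1 -0.2 -1.3] gap 0.101
shift [-0.0004 -0.0812 -0.2001] turn [-0.0763  0.0003 -0.0001]
t 13.6 pos [ 0.525  -0.0565  0.2055] rpy [162.7   0.  -83.8] q [ 11.  23.  -5.  -1. -79.  -4.] F [-0.1 -0.2 -1.3] gap 0.101
shift [-0.0004 -0.0965 -0.226 ] turn [-0.0874  0.0003 -0.0001]
t 13.6 pos [ 0.525  -0.0565  0.2055] rpy [162.7   0.  -83.8] q [ 11.  23.  -5.  -1. -79.  -4.] F [-0.1 -0.2 -1.3] gap 0.101
shift [-0.0004 -0.1127 -0.2514] turn [-0.0985  0.0003 -0.0001]
```

```bash
python3 -m pendant '[[1,[0,-0.009,-0.033],[-0.01,0,0]],[1,[0,-0.019,-0.063],[-0.021,0,0]],[1,[0,-0.035,-0.105],[-0.037,0,0]],[1,[0,-0.05,-0.14],[-0.051,0,0]],[1,[0,-0.067,-0.174],[-0.065,0,0]],[1,[0,-0.085,-0.206],[-0.079,0,0]],[1,[0,-0.1,-0.232],[-0.09,0,0]],[1,[0,-0.113,-0.251],[-0.098,0,0]]]' 40; python3 -m pendant '[[1,[0,0,0],[0,0,0]],[1,[0,0,0],[0,0,0]],[1,[0,0,0],[0,0,0]],[1,[0,0,0],[0,0,0]],[1,[0,0,0],[0,0,0]],[1,[0,0,0],[0,0,0]],[1,[0,0,0],[0,0,0]],[1,[0,0,0],[0,0,0]]]' 40; python3 - <<'E'
from h import *
from station import imaging
go(*gb(50,-35))
B=np.stack([ex,ey,ez],1)
for n in("side","top"):
    c=imaging.camera(n); cv2.imwrite(f"pics/{n}6.png",cv2.resize(c["img"][60:340,140:540,::-1],None,fx=2,fy=2))
    X,ok=cloud(c); m=masks(c)["blue"]&ok; q=(X[m]-C)@B; q=q[q[:,2]>.15]; print(n,len(q),q.mean(0).round(3))
    # lid plane points
    w=ok&(c["img"].min(-1)>70); q=(X[w]-C)@B; q=q[(q[:,0]>-.1)&(q[:,0]<.03)&(q[:,2]>.1)&(q[:,2]<.25)&(abs(q[:,1])<.15)]
    if len(q)>50: a=np.degrees(np.arctan2(q[:,2]-.09,.045-q[:,0])); print(" lid ang",len(q),np.percentile(a,[10,50,90]).round(1))
    m=masks(c)["red"]&ok; q=(X[m]-C)@B; q=q[(q[:,2]<.12)&(q[:,2]>.03)]
    if len(q): print(" red",len(q),q.mean(0).round(4))
    if n=="top":
      for nm,(u0,v0,u1,v1) in dict(mouse=(222,195,270,245),heat=(268,242,310,285),br=(412,200,458,250)).items():
        s=X[v0:v1,u0:u1].reshape(-1,3); s=s[(s[:,2]>.006)&(s[:,2]<.06)]; print(nm,s.mean(0).round(3))
E
```

```text
time: 14.6
position: [0.5693, -0.0516, 0.2562]
tcp_rot: [144.7, 0.1, -83.9]
ft_force: [-2.6, 0.9, 1.4]
finger_gap: 0.102
time: 15.6
position: [0.5693, -0.0516, 0.2563]
tcp_rot: [144.7, 0.1, -83.9]
ft_force: [-2.5, 0.0, 0.8]
finger_gap: 0.101
t 15.6 pos [ 0.5693 -0.0516  0.2563] rpy [ 1.447e+02  1.000e-01 -8.390e+01] q [  10.   34.   16.   -2. -107.   -4.] F [-2.5  0.   0.8] gap 0.101
shift [ 0.    -0.001 -0.005] turn [ 0.0015  0.0005 -0.    ]
side 95 [-0.095  0.046  0.256]
 lid ang 775 [50.  50.7 53.1]
 red 76 [-0.1698 -0.0888  0.0669]
top 74 [-0.09   0.102  0.251]
 lid ang 2402 [49.5 50.  51.3]
 red 111 [-0.1682 -0.0914  0.0666]
mouse [nan nan nan]
heat [ 0.417 -0.001  0.02 ]
br [ 0.54  -0.374  0.019]<stdin>:15: RuntimeWarning: Mean of empty slice.
  ret = um.true_divide(
```

View pics/side6.png

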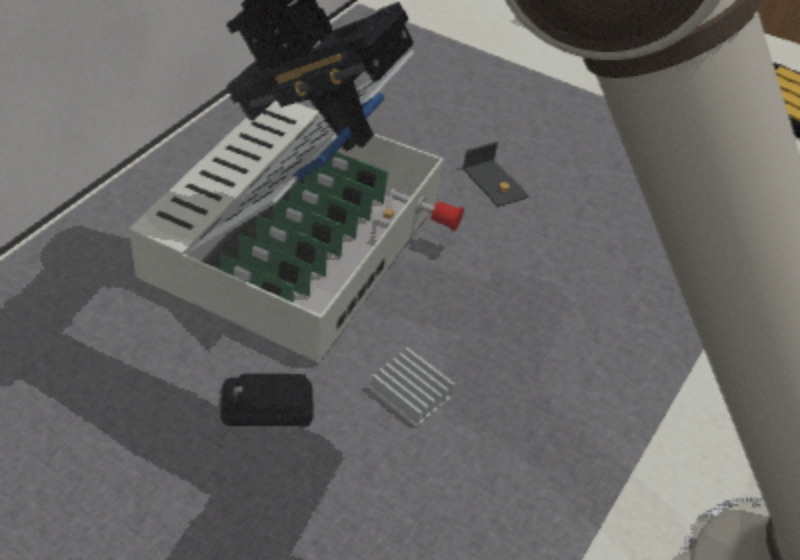

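View pics/top6.png

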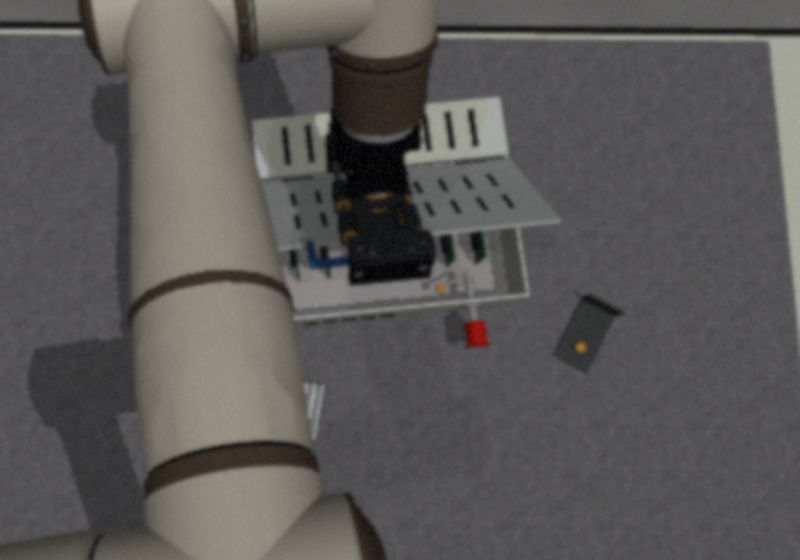

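The lid is held at about 50°. The knob is home at side crop (447,216). The mouse (267,400), heatsink (412,386) and bracket (495,180) are at the same pixels as before. I'm handing in.

```bash
python3 -c "
from station import r,get_state
s=get_state();print(s['time'],s['joint_velocities'].round(2),s['finger_gap'])
print(r.job_done())"
```

```text
15.7 [-0.06  0.01  0.14  0.05  0.04 -0.04] 0.0955693863980122
the job is handed in; nothing more can be done
None
```

I pulled the red knob fully out and pushed it home with the lid shut. Then I gripped the blue bar, raised the lid to about 50° and handed in at 15.7 s, still holding it with the arm at rest.

**Knob:**
- **Out:** the tool moved 30.2 mm when I pulled. The red flange edge in the side image, about (382,172), matched the projection for fully out, (382,174). My automated colour check found no red pixels there because the fingers hid the knob, so this rests on reading the picture.
- **Home:** afterwards the knob measured within about 1 mm of its starting position in the side view.

**Lid:** the images gave 50.7° (side) and 50.0° (top). The fingers stayed closed on the bar, with an opening of about 9 mm on the 10 mm bar.

**Loose things:** in the side view the mouse, heatsink and bracket are at the same pixels as before, and nothing is touching the lid. In the final top view the arm hid the mouse completely and most of the heatsink. The top-view check could therefore confirm only the bracket, which was within 1 mm. The heatsink's top-view reading was shifted about 23 mm in y, which I put down to part of it being hidden.

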